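# Load the sloped carton racks

### The arm

A 7-joint arm with a two-finger parallel gripper is mounted at the origin on a cart in front of the work surface, level with it; the furniture and walls round the work are solid. World frame = base frame: x ahead of the robot, y to its left, z up, the work surface at z = 0. Lengths are in m, angles in rad, forces in N, time in s.
With the tool pointing down it reaches from about 0.425 to 0.975 m from the base axis. Payload 16.7 kg.
Tool frame: the origin (TCP) lies at the very end of the fingers, on their centre line; the grasp point (between the pads) lies 19 mm behind it; z points along the fingers, y is the direction in which the jaws open and shut (so a half turn about z gives the same grasp; the last joint's range is limited). The gripper opens to 85 mm and grips with 20 to 120 N. Pads are 22 mm wide; open, the fingers measure 114 mm over their backs; the gripper's body (76 mm by 85 mm) begins 54 mm behind the grasp point. The pads swing forward as they close: fully open they stand 13 mm farther back than shut.
Start: joints at [1.181, 0.426, 0.074, 1.606, -0.034, 1.111, -0.067], TCP at [0.161, -0.655, 0.231] pointing down, gripper open.
Joint ranges: [-2.85, 2.85], [-0.5, 2.14], [-1.23, 1.37], [0.21, 2.46], [-1.02, 4.16], [0.16, 2.05], [-2.73, 2.73]. Speed limits (rad/s): [1.89, 1.89, 2.39, 2.39, 3.01, 3.01, 3.01].

### API

Orientations are given as a rotation vector (axis times angle).
In Python, from rig import arm gives the robot as it stands. The module is installed in compiled form; this text tells all that it offers.
- The arm moves only by the tool move_arm, never from a script. Its argument "deltas" is a list of rows, each a list of 5 numbers: the finger opening in cm, from 0 to 8.54, then the shift along the world's x, y, z in cm, then the turn about the world's z in degrees. A call has 1 to 8 rows; each row is the pose to reach, as a shift and turn from the pose commanded when the call began; what a row does not reach only later rows make up. A row lasts 1/8 s, in which the tool goes at most 62.5 mm and 10.7 degrees, less where a joint would pass 70% of its speed; a pose out of reach is approached as far as the arm can. A call with a gripper value outside its range is refused whole. The fingers move at their own pace and stop on an object; "grip_force" is the grip in N (left out, the last holds). Time passes only in rows, so rows that repeat a pose let the fingers close. It gives the time, the measured TCP pose, the force and the opening at its end, in the units of the state.
- arm.state(): the state, without advancing time (a new reading comes with each control period).
- arm.snapshot(name): name is "side" or "top"; returns the picture (384x512x3 uint8, red, green, blue); there is no depth.
- arm.camera_params(name): a dict with "intrinsics" (3x3 intrinsics, pixels), "D" ([k1, k2, p1, p2, k3] as OpenCV has them; the pictures are not rectified), "cam_to_world" (4x4, takes a point from camera to world coordinates). Camera axes: x right, y down, z forward; pixel columns grow to the right and rows downward; lengths in m; the calibration is good to about 2 mm. A picture is of the moment at which its call begins. camera_params takes no time and is no camera call.
- arm.job_done(): hands the job in, once; it reports no verdict.
The state is a dict: "time_s": time; "joint_positions": joint angles; "qd": joint speeds; "tau": joint torques, N m; "position": TCP position; "tool_rot": TCP orientation; "wrist_force": force on the tool from outside, world axes, zero at the start; "ft_torque": the same for the moment, N m; "finger_gap": finger opening in m.
Only numpy, scipy, OpenCV 4.12 (cv2) and the standard library are available. Lean on these libraries where they do the work, as an engineer would, in place of code of your own. Each camera call takes 0.05 s, during which the arm holds its last target.

### The job

Two small sloped racks stand side by side; one holds the smaller carton, stuck part-way down, and the other is empty. Push the stuck carton on down its tray until it rests against the stop at the low end, and put the larger carton lengthwise into the empty rack: lay it flat on the sloped floor above the roofed part before you let go (do not drop it in), then slide it down under the roof until it too rests against the low end stop. Either may be done first; leave both cartons lying flat and at rest, and do not disturb the cup, the tape roll or the bottle.

Things in the scene. Friction and masses are not known exactly. Their poses are not given: they have to be found in the camera images.
- rack_a: Fixed metal rack with the smaller carton in it (left or right one): straight tray on a foot, 80 mm wide, high end open. Origin: mid floor at the inner face of the stop at the LOW end, 30 mm above the bench. x runs UP the 23 degree slope, away from the robot; y across; z square to the floor. Floor z = 0, x = 0 to 200 mm, 74 mm wide between 12 mm high, 3 mm thick side lips. End stop 25 mm high.
- rack_b: The empty rack, built like rack_a, same frame. The floor is grippy: a carton does not slide by its own weight but stays where it is left and slides when pushed with a few newtons.
- rack_a_roof (a point): Mid-width point on the underside of the clear roof, at its uphill edge: 60 mm up the slope from the stop, 60 mm square above the tray floor. The roof (3 mm, 5 mm at its screw heads), on cheeks of full height, covers the tray from here down to the stop; the rest is open above. Axes as rack_a.
- rack_b_roof (a point): Mid-width point on the underside of the clear roof, at its uphill edge: 60 mm up the slope from the stop, 60 mm square above the tray floor. The roof (3 mm, 5 mm at its screw heads), on cheeks of full height, covers the tray from here down to the stop; the rest is open above. Axes as rack_b.
- carton_small_center (a point): Centre of the smaller printed carton (rigid closed box, blue and white), 55 x 90 x 45 mm along its own x, y, z, under 0.1 kg. It lies flat in rack_a's tray, its 90 mm side along the slope, its centre 85 to 125 mm up the slope from the stop. Home: centre 45 mm from the stop; 30 mm of it then still stick out of the roof.
- carton_large_center (a point): Centre of the larger printed carton (rigid closed box, red-brown and white), 60 x 95 x 50 mm along its own x, y, z, under 0.12 kg, flat on the bench right of the racks, 95 mm side roughly along world x. Grasp it across the 60 mm side, above lip height; either end may go first. Home in rack_b: centre 47.5 mm from the stop, 25 mm over the floor; 35 mm stick out of the roof.
- cup: Bystander: lidded plastic sample cup, 55 mm across, 58 mm high, standing loose on the bench; origin at the centre of its underside.
- tape: Bystander: roll of tape, 52 mm across, 19 mm high, lying loose on the bench; origin at the centre of its underside.
- flask: Bystander: reagent bottle, 65 mm across, 180 mm high, standing loose behind the racks; origin at the centre of its underside.

How it is judged:
At the end, for the whole second after the job is handed in: Both cartons lie flat on their tray floors (within 6 mm and 0.1 rad), lengthwise in the lane (within 0.2 rad), with the lower end within 6 mm of the end stop, at rest and released: the smaller in rack_a, the larger in rack_b (x of carton_small_center in the frame of rack_a between 0.039 and 0.051 m and y of carton_small_center in the frame of rack_a between -0.013 and 0.013 m and z of carton_small_center in the frame of rack_a between 0.0165 and 0.0285 m and angle between the z axis of carton_small_center and the z axis of rack_a, either way round below 0.1 rad and angle between the y axis of carton_small_center and the x axis of rack_a, either way round below 0.2 rad and linear speed of each of carton_small, carton_large below 0.02 m/s and x of carton_large_center in the frame of rack_b between 0.0415 and 0.0535 m and y of carton_large_center in the frame of rack_b between -0.013 and 0.013 m and z of carton_large_center in the frame of rack_b between 0.019 and 0.031 m and angle between the z axis of carton_large_center and the z axis of rack_b, either way round below 0.1 rad and angle between the y axis of carton_large_center and the x axis of rack_b, either way round below 0.2 rad); the robot touches nothing.
It fails at once if the larger carton is let go over its rack before it lies flat on the tray floor (dropped, or tilted more than 0.2 rad to the floor) (x of carton_large_center in the frame of rack_b between -0.03 and 0.25 m and y of carton_large_center in the frame of rack_b between -0.06 and 0.06 m and z of carton_large_center in the frame of rack_b below 0.25 m and contact force between the fingers and carton_large below 0.05 N and (angle between the z axis of carton_large_center and the z axis of rack_b, either way round above 0.2 rad or z of carton_large_center in the frame of rack_b above 0.037 m)).
It fails at once if the cup is disturbed (moved more than 30 mm) (distance of cup from where it was at the start of the episode above 0.03 m).
It fails at once if the tape roll is disturbed (moved more than 30 mm) (distance of tape from where it was at the start of the episode above 0.03 m).
It fails at once if the bottle is disturbed (moved more than 30 mm) (distance of flask from where it was at the start of the episode above 0.03 m).
It also fails if it takes over 59 s, if anything falls off the work surface, if the arm or the gripper's body presses on something with over 40 N, if the wrist force passes 120 N, or if a joint passes its speed limit or range.

## Working session

There is one attempt and no reset: what is moved stays moved. The work goes in short steps, Python scripts to look and compute and a tool call to move; the robot and the scene stay as the last step left them, time stands still between calls to the robot, and variables do not carry over. Pictures are saved under pics/ and viewed, and the job is handed in when it is done.

Besides the shell and the picture viewer there is one more tool, called after "Call:" by a JSON object that holds its "op" and its "data". move_arm: Moves the arm, as the interface text tells. Its arguments: {"type":"object","properties":{"deltas":{"type":"array"},"grip_force":{"type":"number"}},"required":["deltas"]}

```bash
mkdir -p pics
python3 - <<'E'
from rig import arm
import cv2
for n in("side","top"):
    p=arm.snapshot(n); cv2.imwrite(f"pics/{n}0.png",p[:,:,::-1])
    c=arm.camera_params(n); print(n,c)
print(arm.state())
E
```

```text
side {'intrinsics': array([[371.84737022,   0.        , 254.00583291],
       [  0.        , 371.84737022, 188.20022711],
       [  0.        ,   0.        ,   1.        ]]), 'D': array([-0.1035627,  0.       ,  0.       ,  0.       ,  0.       ]), 'cam_to_world': array([[ 0.9994055 ,  0.03122262, -0.01462198,  0.59379995],
       [ 0.03442328, -0.88002831,  0.47367206, -0.6627546 ],
       [ 0.00192153, -0.47389379, -0.88057991,  1.18570444],
       [ 0.        ,  0.        ,  0.        ,  1.        ]])}
top {'intrinsics': array([[466.6737111 ,   0.        , 254.24883398],
       [  0.        , 466.6737111 , 191.73792292],
       [  0.        ,   0.        ,   1.        ]]), 'D': array([-0.18175188,  0.        ,  0.        ,  0.        ,  0.        ]), 'cam_to_world': array([[ 2.29498095e-03, -9.94571953e-01,  1.04025779e-01,
         4.25932944e-01],
       [-9.99980067e-01, -1.67060887e-03,  6.08882220e-03,
        -8.11267582e-02],
       [-5.88198540e-03, -1.04037679e-01, -9.94555963e-01,
         1.74129917e+00],
       [ 0.00000000e+00,  0.00000000e+00,  0.00000000e+00,
         1.00000000e+00]])}
{'time_s': 0.1, 'joint_positions': array([ 1.18053888,  0.42665877,  0.07383091,  1.60653978, -0.03409764,
        1.11081945, -0.06708739]), 'qd': array([-0.00069348, -0.00054805,  0.00041836, -0.00089622,  0.00059012,
       -0.00103913, -0.00138461]), 'tau': array([ 5.28038116e-03, -9.51542687e+01,  3.77074733e+00, -4.64412689e+01,
        1.96884340e-02,  6.47532142e-03,  3.94786309e-05]), 'position': array([ 0.16084406, -0.65517152,  0.23068852]), 'tool_rot': array([-3.11771830e+00, -3.77133933e-01,  3.34951241e-04]), 'wrist_force': array([-0.8195675 , -0.60417748, -1.14129217]), 'ft_torque': array([ 0.00249205, -0.03605748, -0.02566118]), 'finger_gap': 0.08519880838371177}
```

View pics/side0.png

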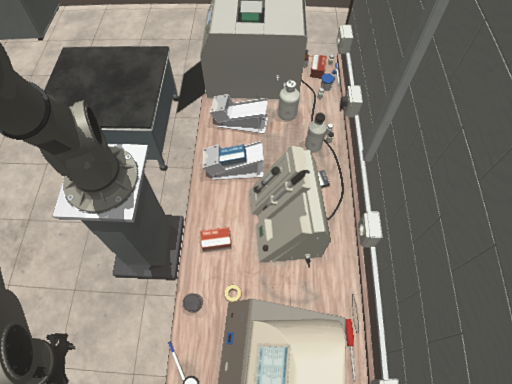

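View pics/top0.png

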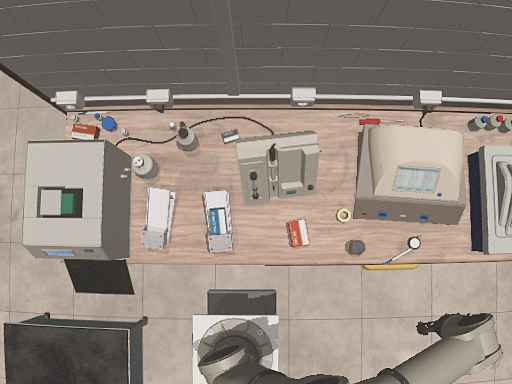

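Run:
```python
import cv2
t=cv2.imread("pics/top0.png"); s=cv2.imread("pics/side0.png")
cv2.imwrite("pics/tz.png",cv2.resize(t[145:265,120:320],None,fx=4,fy=4,interpolation=cv2.INTER_CUBIC))
cv2.imwrite("pics/sz.png",cv2.resize(s[75:265,195:345],None,fx=3.1,fy=3.1,interpolation=cv2.INTER_CUBIC))
```

```text
(no output)
```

View pics/tz.png

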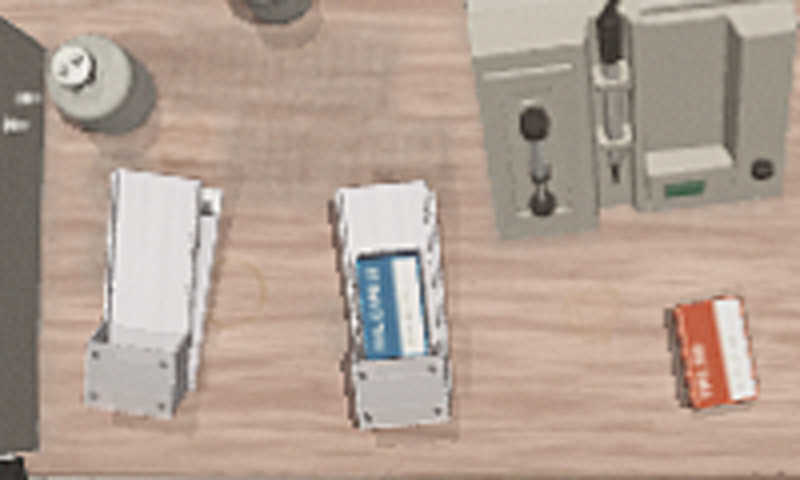

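View pics/sz.png

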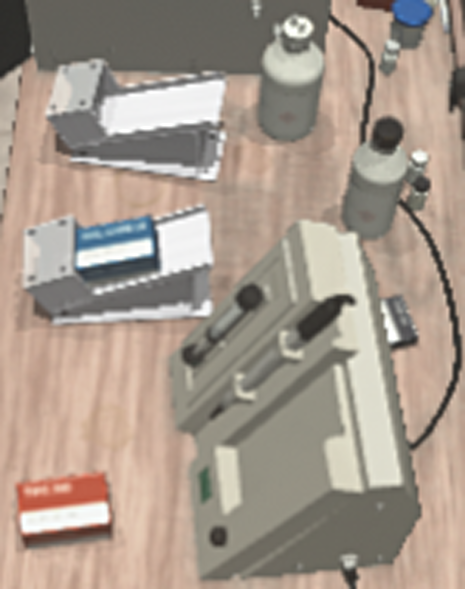

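```bash
cat > h.py <<'E'
import numpy as np,cv2
from scipy.optimize import least_squares
from rig import arm
C={n:arm.camera_params(n) for n in("side","top")}
def proj(n,P):
    P=np.atleast_2d(P).astype(float); W=np.linalg.inv(C[n]["cam_to_world"])
    return cv2.projectPoints(P,cv2.Rodrigues(W[:3,:3])[0],W[:3,3],C[n]["intrinsics"],C[n]["D"])[0][:,0]
def ray(n,uv):
    x=cv2.undistortPoints(np.float64([[uv]]),C[n]["intrinsics"],C[n]["D"])[0,0]
    T=C[n]["cam_to_world"]; return T[:3,3],T[:3,:3]@np.r_[x,1]
def onz(n,uv,z):
    o,d=ray(n,uv); return o+d*(z-o[2])/d[2]
a=np.radians(23)
def R2W(p,P):
    P=np.atleast_2d(P); X=P[:,0]*np.cos(a)-P[:,2]*np.sin(a); Z=P[:,0]*np.sin(a)+P[:,2]*np.cos(a)+.03
    c,s=np.cos(p[2]),np.sin(p[2]); return np.c_[p[0]+c*X-s*P[:,1],p[1]+s*X+c*P[:,1],Z]
tz=lambda u,v:((u+.5)/4-.5+120,(v+.5)/4-.5+145)
sz=lambda u,v:((u+.5)/3.1-.5+195,(v+.5)/3.1-.5+75)
def wire(corn,img,n,col=(0,255,0),f=4,off=(0,0)):
    uv=proj(n,corn); return (uv-off+.5)*f-.5
def box(c,h,yaw):
    o=[]
    for sx in(-1,1):
        for sy in(-1,1):
            for s in(-1,1): o.append((c[0]+np.cos(yaw)*sx*h[0]-np.sin(yaw)*sy*h[1],c[1]+np.sin(yaw)*sx*h[0]+np.cos(yaw)*sy*h[1],c[2]+s*h[2]))
    return np.array(o)
EB=[(0,1),(0,2),(0,4),(3,1),(3,2),(3,7),(5,1),(5,4),(5,7),(6,2),(6,4),(6,7)]
E
cat > fit.py <<'E'
from h import *
B=[((0,.04,.063),"top",tz(85,402)),((0,-.04,.063),"top",tz(175,416)),((.2,.04,.012),"top",tz(115,170)),((.2,-.04,.012),"top",tz(202,180)),
 ((0,.04,.063),"side",sz(60,65)),((0,-.04,.063),"side",sz(52,118)),((.2,.04,.012),"side",sz(222,76)),((.2,-.04,.012),"side",sz(224,117))]
A=[((0,.04,.063),"top",tz(358,428)),((0,-.04,.063),"top",tz(452,424)),((.2,.04,.012),"top",tz(333,190)),((.2,-.04,.012),"top",tz(428,182)),
 ((0,.04,.063),"side",sz(25,228)),((0,-.04,.063),"side",sz(31,287)),((.2,.04,.012),"side",sz(207,207)),((.2,-.04,.012),"side",sz(213,250))]
res={}
for nm,D,x0 in(("A",A,[.6,.0,0]),("B",B,[.6,.2,0])):
    r=least_squares(lambda p:np.concatenate([proj(n,R2W(p,P))[0]-uv for P,n,uv in D]),x0,loss="soft_l1")
    print(nm,r.x,np.degrees(r.x[2])); print(np.round(r.fun.reshape(-1,2),1).tolist()); res[nm]=r.x
L=[((680,310),(743,297),(757,400),(690,409))]
for (u,v) in L[0]: print(onz("top",tz(u,v),.05)[:2])
for (u,v) in ((18,483),(106,475),(110,533-25),(25,518)): print("s",onz("side",sz(u,v),.05)[:2])
print("flask",onz("top",tz(97,88),.09),onz("side",sz(288,120),.02))
t=cv2.imread("pics/top0.png"); s=cv2.imread("pics/side0.png")
def draw(img,n,f,off,sz_,P):
    im=cv2.resize(img[off[1]:off[1]+sz_[1],off[0]:off[0]+sz_[0]],None,fx=f,fy=f,interpolation=cv2.INTER_CUBIC)
    for k in "AB":
        for z,x0,x1 in((.063,0,.06),(.012,.06,.2),(.0,0.06,.2)):
            w=.04 if z else .037
            q=wire(R2W(P[k],[(x0,w,z),(x1,w,z),(x1,-w,z),(x0,-w,z)]),im,n,f=f,off=off)
            cv2.polylines(im,[np.int32(np.round(q))],True,(0,255,0) if z else (0,0,255),1)
    return im
cv2.imwrite("pics/ot.png",draw(t,"top",4,(120,145),(200,120),res)); cv2.imwrite("pics/os.png",draw(s,"side",3.1,(195,75),(150,190),res))
E
python3 fit.py
```

```text
A [0.41860066 0.04778342 0.10918509] 6.255844753580523
[[0.9, -1.1], [-0.1, -2.5], [0.5, 0.4], [-0.6, -0.1], [0.8, -0.4], [-0.9, -0.3], [-0.8, -2.2], [-0.8, 3.0]]
B [ 0.42792974  0.28748505 -0.12557154] -7.194719122881854
[[0.9, -0.6], [0.2, -1.0], [-0.4, 0.1], [-0.1, 0.5], [0.7, 0.4], [-1.2, -1.0], [0.5, -2.3], [-3.2, 0.7]]
[ 0.49231797 -0.19924193]
[ 0.50410787 -0.2565789 ]
[ 0.4108711  -0.26875821]
[ 0.40286654 -0.20801313]
s [ 0.40495168 -0.21533816]
s [ 0.49747541 -0.20272903]
s [ 0.50406622 -0.23964501]
s [ 0.41615069 -0.25408591]
flask [0.68945642 0.32906982 0.09      ] [0.6973898  0.31015161 0.02      ]
```

View pics/ot.png

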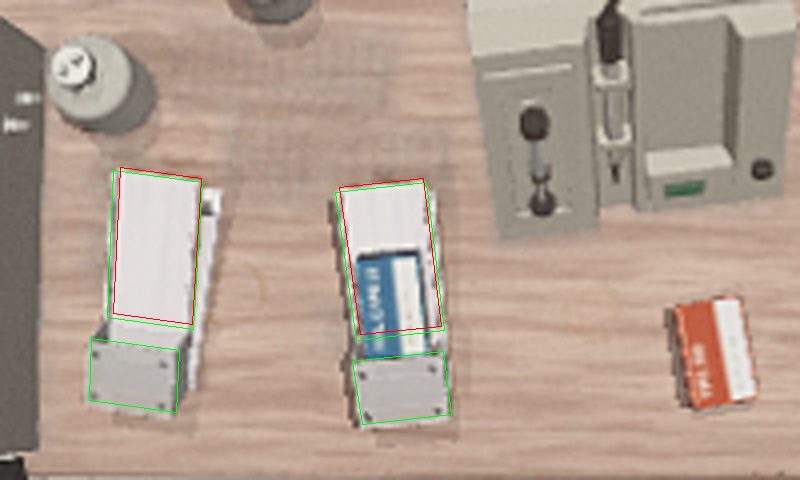

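View pics/os.png

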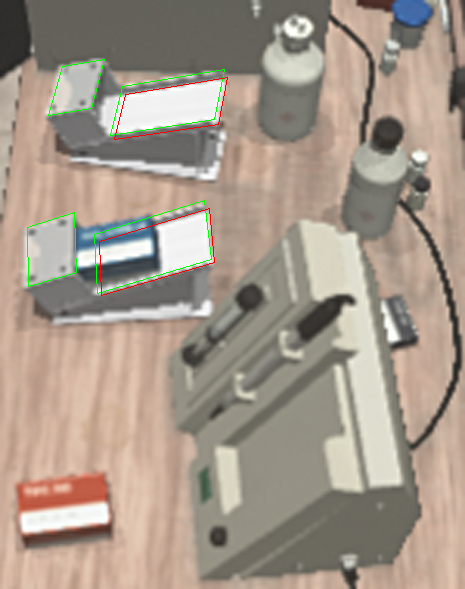

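Run:
```python
import cv2
s=cv2.imread("pics/side0.png")
cv2.imwrite("pics/sb.png",cv2.resize(s[88:136,200:275],None,fx=10,fy=10,interpolation=cv2.INTER_CUBIC))
cv2.imwrite("pics/sa.png",cv2.resize(s[136:184,195:270],None,fx=10,fy=10,interpolation=cv2.INTER_CUBIC))
```

```text
(no output)
```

View pics/sb.png

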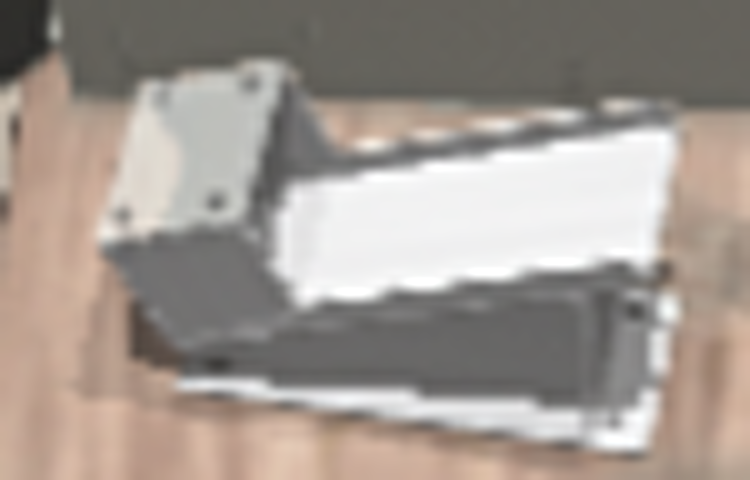

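View pics/sa.png

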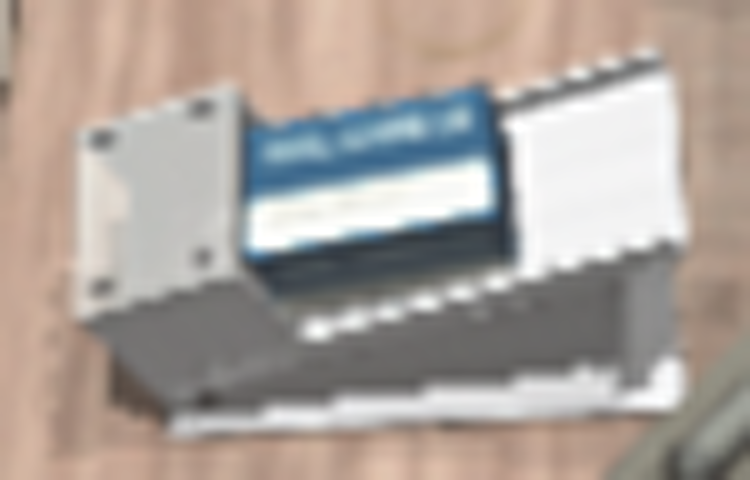

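Run:
```python
import cv2
s=cv2.imread("pics/top0.png")
cv2.imwrite("pics/tb.png",cv2.resize(s[182:252,136:182],None,fx=8,fy=8,interpolation=cv2.INTER_CUBIC))
cv2.imwrite("pics/ta.png",cv2.resize(s[186:256,197:243],None,fx=8,fy=8,interpolation=cv2.INTER_CUBIC))
cv2.imwrite("pics/tc.png",cv2.resize(s[212:256,280:320],None,fx=10,fy=10,interpolation=cv2.INTER_CUBIC))
```

```text
(no output)
```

View pics/tb.png

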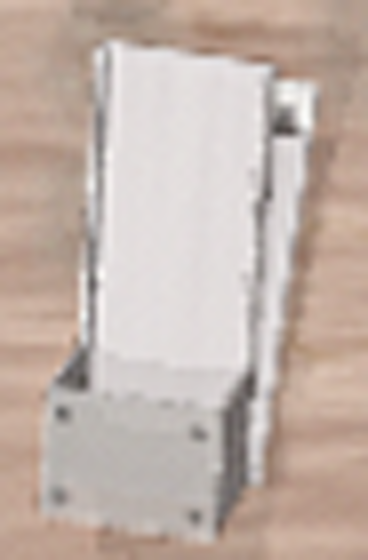

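View pics/ta.png

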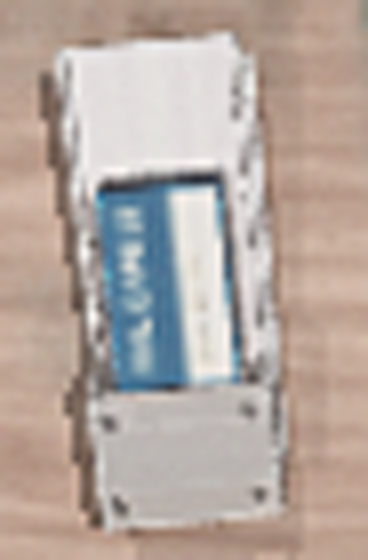

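View pics/tc.png

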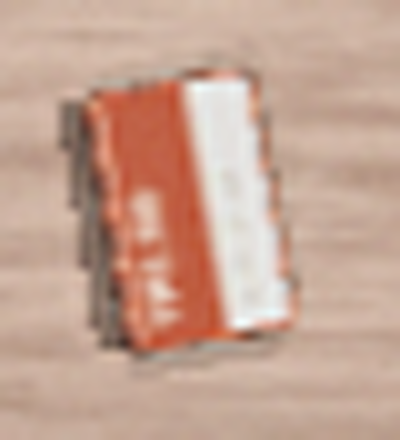

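```bash
cat > fit2.py <<'E'
from h import *
m=lambda f,ox,oy:(lambda u,v:((u+.5)/f-.5+ox,(v+.5)/f-.5+oy))
sb,sa,tb,ta,tc=m(10,200,88),m(10,195,136),m(8,136,182),m(8,197,186),m(10,280,212)
Z=.063
def D(t,s,T,S):
    P=[("l",.04,Z),("l",-.04,Z),(.06,.04,Z),(.06,-.04,Z),(.2,.04,.012),(.2,-.04,.012)]
    return [(p,"top",t(*q)) for p,q in zip(P,T)]+[(p,"side",s(*q)) for p,q in zip(P,S)]
B=D(tb,sb,[(42,515),(207,537),(47,388),(219,406),(100,42),(272,65)],[(140,75),(105,240),(285,62),(245,232),(672,105),(660,268)])
A=D(ta,sa,[(105,525),(280,512),(92,395),(270,388),(62,45),(240,38)],[(80,130),(80,315),(235,85),(240,282),(655,55),(680,240)])
res={}
for nm,Q,x0 in(("A",A,[.42,.05,0.1,-.003]),("B",B,[.43,.28,-.1,-.003])):
    f=lambda p:np.concatenate([proj(n,R2W(p,[(p[3] if P[0]=="l" else P[0],P[1],P[2])]))[0]-uv for P,n,uv in Q])
    r=least_squares(f,x0)
    print(nm,r.x.round(4),np.degrees(r.x[2]).round(2)); print(np.round(r.fun.reshape(-1,2),1).tolist()); res[nm]=r.x
    for cam in("top","side"):
        q=[x for x in Q if x[1]==cam]
        g=lambda p:np.concatenate([proj(n,R2W(p,[(p[3] if P[0]=="l" else P[0],P[1],P[2])]))[0]-uv for P,n,uv in q])
        r=least_squares(g,x0); print("  ",cam,r.x.round(4),np.abs(r.fun).max().round(2))
# carton large: corners of top face
K=[((-1,1),"x")]
TC=[(90,90),(250,70),(298,322),(135,350)]
SC=[(18,483),(106,475),(110,508),(25,518)]
cn=[(1,1),(1,-1),(-1,-1),(-1,1)]; cs=[(-1,1),(1,1),(1,-1),(-1,-1)]
def pts(p,c): 
    return [ (p[0]+np.cos(p[2])*sx*.0475-np.sin(p[2])*sy*.03,p[1]+np.sin(p[2])*sx*.0475+np.cos(p[2])*sy*.03,.05) for sx,sy in c]
ft=lambda p:(proj("top",pts(p,cn))-[tc(*q) for q in TC]).ravel()
fs=lambda p:(proj("side",pts(p,cs))-[sz(*q) for q in SC]).ravel()
for nme,f in(("top",ft),("side",fs),("both",lambda p:np.r_[ft(p),fs(p)])):
    r=least_squares(f,[.45,-.23,.1]); print("carton",nme,r.x.round(4),np.degrees(r.x[2]).round(1),np.abs(r.fun).max().round(2))
# small carton uphill edge, in rack_a frame
p=res["A"]
best=least_squares(lambda q:(proj("top",R2W(p,[(q[0],q[1]+.0275,.045),(q[0],q[1]-.0275,.045)]))-[ta(100,190),ta(225,178)]).ravel(),[.14,0]); print("small uphill x,y",best.x.round(4),best.fun.round(1))
best=least_squares(lambda q:(proj("side",R2W(p,[(q[0],q[1]+.0275,.045),(q[0],q[1]-.0275,.045)]))-[sa(488,88),sa(498,218)]).ravel(),[.14,0]); print("small uphill side",best.x.round(4),best.fun.round(1))
E
python3 fit2.py
```

```text
A [ 0.4176  0.0474  0.0851 -0.003 ] 4.88
[[0.3, 0.1], [1.0, -0.0], [-0.0, -0.1], [0.5, -1.0], [0.3, 1.2], [0.8, 0.2], [0.2, -0.6], [-0.2, -0.0], [0.4, -0.8], [-0.1, -1.2], [0.6, -0.8], [-0.5, -0.1]]
   top [ 0.4178  0.0495  0.0796 -0.0031] 1.07
   side [ 0.4172  0.0445  0.0932 -0.0018] 0.7
B [ 0.4287  0.2901 -0.141  -0.0052] -8.08
[[0.1, -0.5], [1.2, 0.2], [0.4, -1.4], [0.9, -0.2], [0.0, 0.2], [0.5, 0.5], [0.5, 0.7], [-0.8, -0.2], [0.6, -0.6], [0.1, -1.7], [0.3, -1.1], [-1.9, -1.3]]
   top [ 0.4278  0.292  -0.1414 -0.0049] 1.15
   side [ 0.4293  0.2862 -0.1383 -0.004 ] 1.7
carton top [ 0.4553 -0.2327  0.1673] 9.6 0.52
carton side [ 0.4556 -0.2275  0.1709] 9.8 3.63
carton both [ 0.4556 -0.23    0.1691] 9.7 3.92
small uphill x,y [0.148  0.0007] [-0.1 -0.1  0.1  0.1]
small uphill side [ 0.1481 -0.0083] [ 0.2 -0.2 -0.2  0.2]
```

Call:
{"op": "move_arm", "data": {"deltas": [[8.54,4,6,0,0],[8.54,8,12,0,-1],[8.54,12,18,-1,-2],[8.54,16,24,-2,-3],[8.54,20,30,-4,-4],[8.54,24,35.5,-6,-4.1],[8.54,27,40,-8,-4.1],[8.54,28.7,42.4,-10,-4.1]], "grip_force": 20}}

```text
time_s: 1.1
position: [0.4349, -0.2503, 0.1422]
tool_rot: [3.13, 0.265, 0.002]
wrist_force: [2.2, -1.5, -0.6]
finger_gap: 0.0852
```

Call:
{"op": "move_arm", "data": {"deltas": [[8.54,0,0,0,0],[8.54,0,0,0,0]]}}

```text
time_s: 1.35
position: [0.4335, -0.2521, 0.1422]
tool_rot: [-3.13, -0.266, 0.001]
wrist_force: [-0.7, -0.7, -0.2]
finger_gap: 0.0854
```

```bash
cat > look.py <<'E'
import sys; from h import *
k=sys.argv[1]; bt=list(map(int,sys.argv[2:6])); bs=list(map(int,sys.argv[6:10]))
t=arm.snapshot("top");s=arm.snapshot("side")
cv2.imwrite(f"pics/{k}_fullt.png",t[:,:,::-1]);cv2.imwrite(f"pics/{k}_fulls.png",s[:,:,::-1])
A=cv2.resize(t[bt[1]:bt[3],bt[0]:bt[2],::-1],(400,int(400*(bt[3]-bt[1])/(bt[2]-bt[0]))),interpolation=cv2.INTER_CUBIC)
B=cv2.resize(s[bs[1]:bs[3],bs[0]:bs[2],::-1],(400,int(400*(bs[3]-bs[1])/(bs[2]-bs[0]))),interpolation=cv2.INTER_CUBIC)
H=max(A.shape[0],B.shape[0]); im=np.zeros((H,800,3),np.uint8); im[:A.shape[0],:400]=A; im[:B.shape[0],400:]=B
cv2.imwrite(f"pics/{k}.png",im)
st=arm.state(); print(st["time_s"],st["position"].round(4),st["tool_rot"].round(3),st["wrist_force"].round(1),st["finger_gap"])
E
python3 look.py a1 260 190 340 270 195 200 275 280
```

```text
1.45 [ 0.4333 -0.253   0.1427] [3.13  0.263 0.   ] [ 0.  -0.7  0.2] 0.08513825517803933
```

Call:
{"op": "move_arm", "data": {"deltas": [[8.54,1.4,2.2,-2,0],[8.54,1.4,2.2,-2,0],[8.54,1.4,2.2,-2,0]]}}

```text
time_s: 1.82
position: [0.4474, -0.231, 0.1228]
tool_rot: [3.13, 0.263, 0.0]
wrist_force: [-0.2, 0.2, 0.0]
finger_gap: 0.0856
```

```bash
python3 look.py a2 260 190 340 270 190 190 270 270
```

```text
1.925 [ 0.4475 -0.231   0.1229] [3.13e+00 2.63e-01 1.00e-03] [0.6 0.4 0.6] 0.08547259134961684
```

View pics/a2.png

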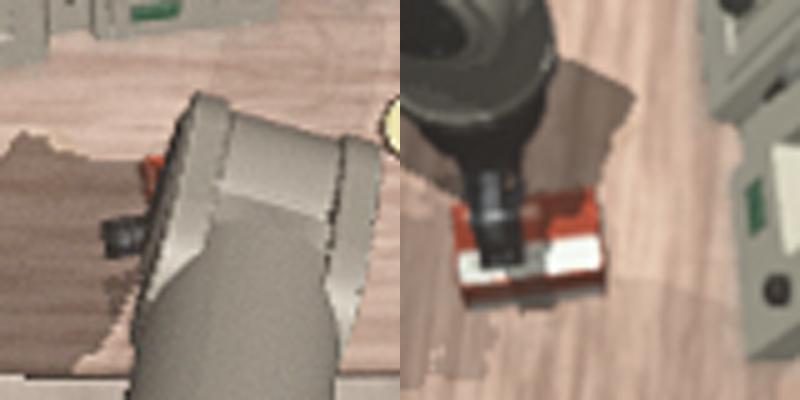

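Call:
{"op": "move_arm", "data": {"deltas": [[8.54,0,0,-4,0],[8.54,0,0,-8,0],[8.54,0,0,-10.5,0],[8.54,0,0,-10.5,0],[5.5,0,0,-10.5,0],[5.5,0,0,-10.5,0],[5.5,0,0,-10.5,0],[5.5,0,0,-10.5,0]], "grip_force": 30}}

```text
time_s: 2.92
position: [0.4486, -0.2305, 0.0189]
tool_rot: [3.129, 0.265, 0.003]
wrist_force: [-1.5, -1.0, 8.7]
finger_gap: 0.059
```

Call:
{"op": "move_arm", "data": {"deltas": [[5.5,0,0,0,0],[5.5,0,0,0,0],[5.5,0,0,0,0]]}}

```text
time_s: 3.3
position: [0.4485, -0.2305, 0.0188]
tool_rot: [3.129, 0.265, 0.003]
wrist_force: [-2.1, -0.1, 8.6]
finger_gap: 0.0596
```

```bash
python3 look.py a3 260 190 340 270 190 190 270 270
```

```text
3.4 [ 0.4485 -0.2306  0.0189] [3.129e+00 2.650e-01 3.000e-03] [-0.9 -0.8  8. ] 0.05935380603982352
```

View pics/a3.png

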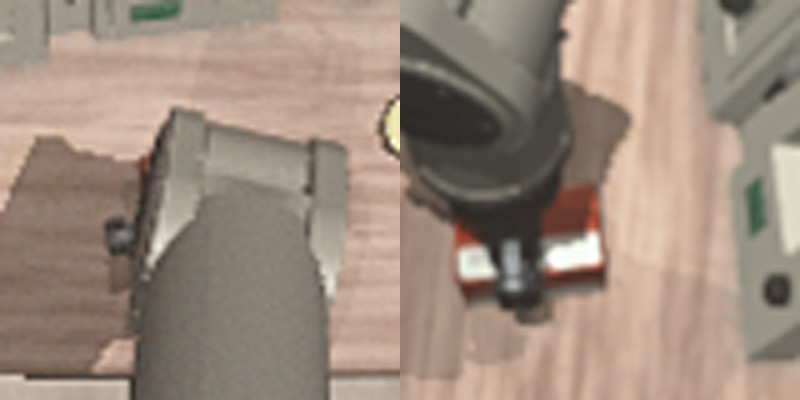

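Run:
```python
from h import *
print([onz("side",sz(u,v),0).round(3) for u,v in((45,70),(200,72),(320,75))])
print([onz("top",tz(u,v),0).round(3) for u,v in((40,100),(40,450))])
```

```text
[array([0.371, 0.403, 0.   ]), array([0.581, 0.406, 0.   ]), array([0.743, 0.407, 0.   ])]
[array([0.692, 0.407, 0.   ]), array([0.36 , 0.398, 0.   ])]
```

Call:
{"op": "move_arm", "data": {"deltas": [[5.5,0,0,5,0],[5.5,0,0,10,0],[5.5,0,0,15,0],[5.5,0,0,20,0],[5.5,0,0,25,0],[5.5,0,0,25,0]]}}

```text
time_s: 4.15
position: [0.4493, -0.2306, 0.2721]
tool_rot: [3.127, 0.265, 0.011]
wrist_force: [-0.3, -0.4, -2.4]
finger_gap: 0.0599
```

Call:
{"op": "move_arm", "data": {"deltas": [[5.5,0.5,5,0,0],[5.5,1,10,0,-2],[5.5,2,15,0,-4],[5.5,3,20,0,-6],[5.5,4,25,0,-8],[5.5,5,30,0,-10],[5.5,6,35,0,-13],[5.5,7,40,0,-16]]}}

```text
time_s: 5.15
position: [0.5176, 0.1714, 0.2672]
tool_rot: [3.136, -0.176, 0.0]
wrist_force: [0.7, -0.4, 0.1]
finger_gap: 0.0595
```

Call:
{"op": "move_arm", "data": {"deltas": [[5.5,0.8,5,0,-1],[5.5,0.8,8,0,-1.8],[5.5,0.8,10,0,-1.8],[5.5,0.8,10.6,0,-1.8],[5.5,0.8,10.6,0,-1.8]]}}

```text
time_s: 5.78
position: [0.5259, 0.2753, 0.2673]
tool_rot: [3.133, -0.223, 0.0]
wrist_force: [0.5, 0.7, -0.5]
finger_gap: 0.0598
```

```bash
python3 look.py b1 120 140 220 265 190 60 290 160
```

```text
5.875 [0.5261 0.2747 0.2674] [ 3.133 -0.224  0.   ] [-0.5 -0.  -0.6] 0.0593689865434984
```

View pics/b1.png

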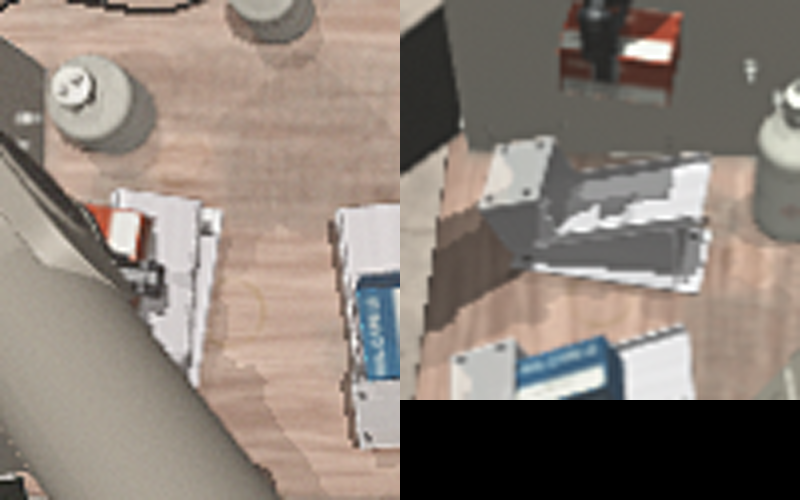

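Call:
{"op": "move_arm", "data": {"deltas": [[5.5,0,0.1,-5,0],[5.5,0,0.1,-10,0],[5.5,0,0.1,-13.2,0],[5.5,0,0.1,-13.2,0]]}}

```text
time_s: 6.38
position: [0.525, 0.2753, 0.1336]
tool_rot: [3.131, -0.223, -0.005]
wrist_force: [-0.0, 0.3, 0.2]
finger_gap: 0.0598
```

```bash
python3 look.py b2 130 165 190 255 195 80 275 140
```

```text
6.475 [0.5264 0.2768 0.1366] [-3.133e+00  2.230e-01 -1.000e-03] [-0.1 -0.5 -0.4] 0.05976067878585667
```

View pics/b2.png

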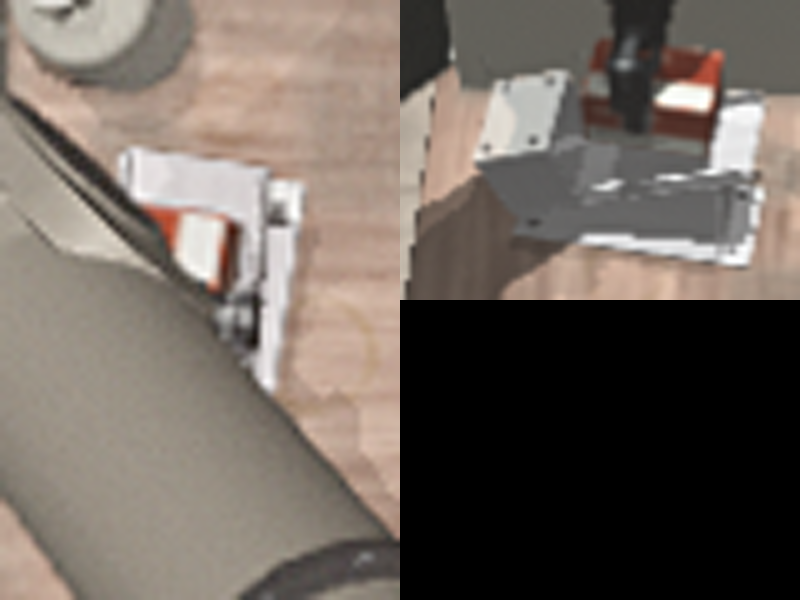

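```bash
cat > ov.py <<'E'
import sys; from h import *
k=sys.argv[1]; st=arm.state(); p=st["position"]; rv=st["tool_rot"]; yaw=2*np.arctan2(rv[1],rv[0]); yaw=(yaw+np.pi/2)%np.pi-np.pi/2
print(np.degrees(yaw))
d=np.array([np.cos(yaw),np.sin(yaw)]); c=np.r_[p[:2]+.007*d,p[2]-.0188+.025]
W=box(c,(.0475,.03,.025),yaw); PB=(.4287,.2895,-.141)
for n,off,s,f in(("top",(130,165),(70,90),6),("side",(195,80),(80,60),9)):
    im=cv2.imread(f"pics/{k}_full{n[0]}.png")[off[1]:off[1]+s[1],off[0]:off[0]+s[0]]
    im=cv2.resize(im,None,fx=f,fy=f,interpolation=cv2.INTER_CUBIC)
    q=np.int32((proj(n,W)-off+.5)*f-.5)
    for i,j in EB: cv2.line(im,tuple(map(int,q[i])),tuple(map(int,q[j])),(255,0,0),1)
    for x0,x1,w,z in((0,.06,.04,.063),(.06,.2,.04,.012)):
        q=np.int32((proj(n,R2W(PB,[(x0,w,z),(x1,w,z),(x1,-w,z),(x0,-w,z)]))-off+.5)*f-.5); cv2.polylines(im,[q],True,(0,255,0),1)
    cv2.imwrite(f"pics/{k}_o{n[0]}.png",im)
E
python3 ov.py b2; python3 -c "
import cv2,numpy as np
a=cv2.imread('pics/b2_ot.png');b=cv2.imread('pics/b2_os.png')
b=cv2.resize(b,(380,285));a=a[:540]
im=np.zeros((540,800,3),np.uint8);im[:,:420]=a;im[:285,420:]=b;cv2.imwrite('pics/b2_o.png',im)"
```

```text
-8.147991127819136
```

View pics/b2_o.png

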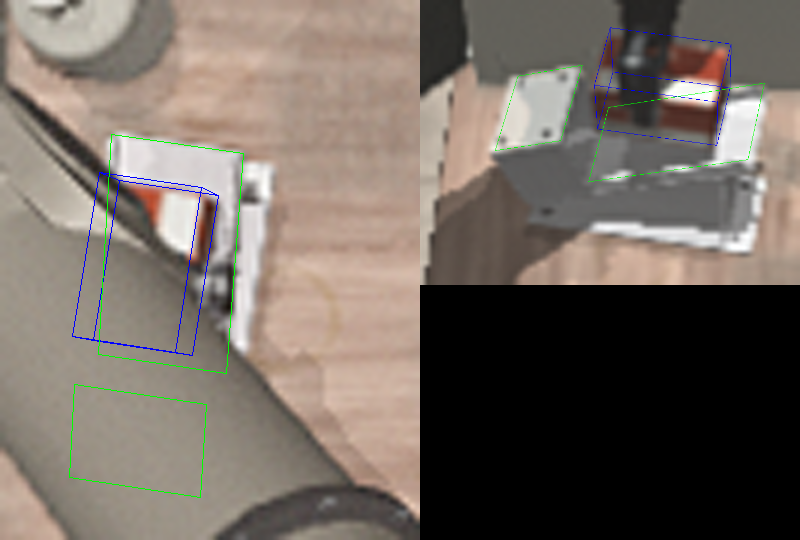

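View pics/b2_os.png

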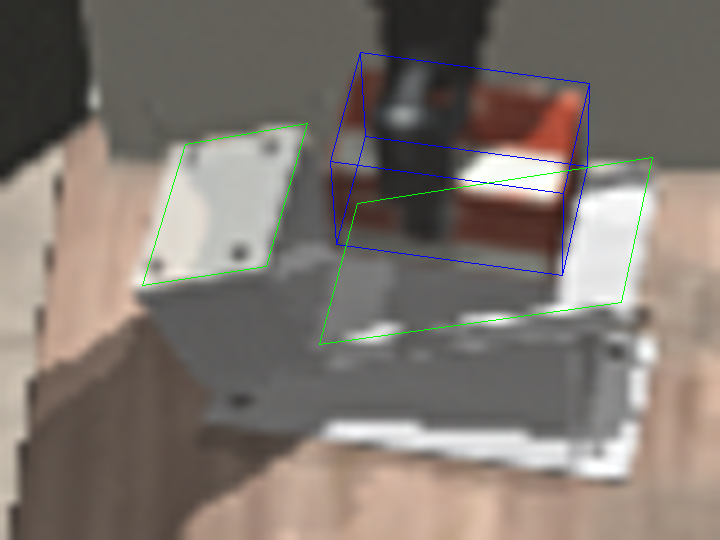

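Call:
{"op": "move_arm", "data": {"deltas": [[5.5,0,0,-1,0],[5.5,0,0,-2,0],[5.5,0,0,-2.2,0],[5.5,-0.1,0,-2.6,0]], "grip_force": 20}}

```text
time_s: 6.98
position: [0.5241, 0.2774, 0.1098]
tool_rot: [3.133, -0.222, -0.001]
wrist_force: [-10.6, -2.3, 14.3]
finger_gap: 0.0596
```

Call:
{"op": "move_arm", "data": {"deltas": [[5.5,-0.2,0.05,-0.4,0],[5.5,-0.3,0.05,-0.7,0]]}}

```text
time_s: 7.22
position: [0.521, 0.2778, 0.1027]
tool_rot: [3.133, -0.221, -0.001]
wrist_force: [-9.6, -0.4, 12.4]
finger_gap: 0.0596
```

Call:
{"op": "move_arm", "data": {"deltas": [[5.5,-0.15,0.02,-0.4,0],[5.5,-0.3,0.04,-0.8,0],[5.5,-0.4,0.06,-1.1,0]]}}

```text
time_s: 7.6
position: [0.5174, 0.2783, 0.0917]
tool_rot: [3.133, -0.222, -0.0]
wrist_force: [-5.1, -2.9, 9.3]
finger_gap: 0.0591
```

```bash
python3 look.py b3 130 165 190 255 195 80 275 140
```

```text
7.7 [0.5173 0.2783 0.0916] [ 3.134 -0.222 -0.   ] [-4.2 -2.1  5.8] 0.05967404986839914
```

View pics/b3.png

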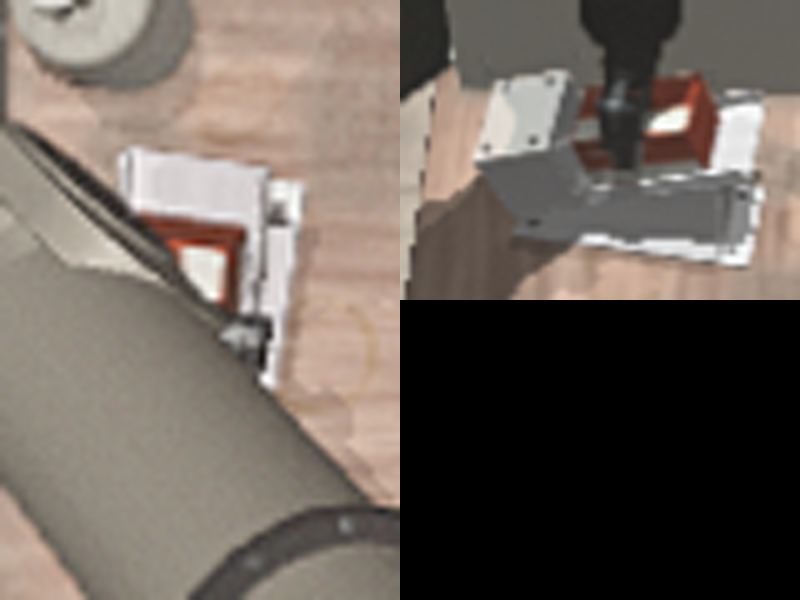

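Call:
{"op": "move_arm", "data": {"deltas": [[5.5,-0.05,0,-0.15,0],[5.5,-0.1,0,-0.3,0]]}}

```text
time_s: 7.95
position: [0.5167, 0.2783, 0.0888]
tool_rot: [3.134, -0.222, 0.0]
wrist_force: [-5.0, -1.7, 7.3]
finger_gap: 0.0597
```

Call:
{"op": "move_arm", "data": {"deltas": [[5.5,0,0,-0.15,0],[5.5,0,0,-0.15,0]]}}

```text
time_s: 8.2
position: [0.5165, 0.2784, 0.088]
tool_rot: [3.133, -0.222, 0.0]
wrist_force: [-10.3, -5.6, 21.9]
finger_gap: 0.0594
```

```bash
python3 look.py b4 130 165 190 255 195 80 275 140
cat > ov2.py <<'E'
import sys; from h import *
k=sys.argv[1]; xc,yc=map(float,sys.argv[2:4]); hz=.025
for n,off,s,f,PB in(("top",(130,165),(70,90),6,(.4278,.292,-.1414)),("side",(195,80),(80,60),9,(.4293,.2862,-.138))):
    im=cv2.imread(f"pics/{k}_full{n[0]}.png")[off[1]:off[1]+s[1],off[0]:off[0]+s[0]]
    im=cv2.resize(im,None,fx=f,fy=f,interpolation=cv2.INTER_CUBIC)
    W=R2W(PB,box((xc,yc,.025),(.0475,.03,.025),0))
    q=np.int32((proj(n,W)-off+.5)*f-.5)
    for i,j in EB: cv2.line(im,tuple(map(int,q[i])),tuple(map(int,q[j])),(255,0,0),1)
    for x0,x1,w,z in((0,.06,.04,.063),(.06,.2,.04,.012)):
        q=np.int32((proj(n,R2W(PB,[(x0,w,z),(x1,w,z),(x1,-w,z),(x0,-w,z)]))-off+.5)*f-.5); cv2.polylines(im,[q],True,(0,255,0),1)
    cv2.imwrite(f"pics/{k}_o{n[0]}.png",im)
E
python3 ov2.py b4 .119 0
```

```text
8.3 [0.5165 0.2784 0.088 ] [ 3.133 -0.222  0.   ] [-11.8  -5.   22. ] 0.0594548191966936
```

View pics/b4_os.png

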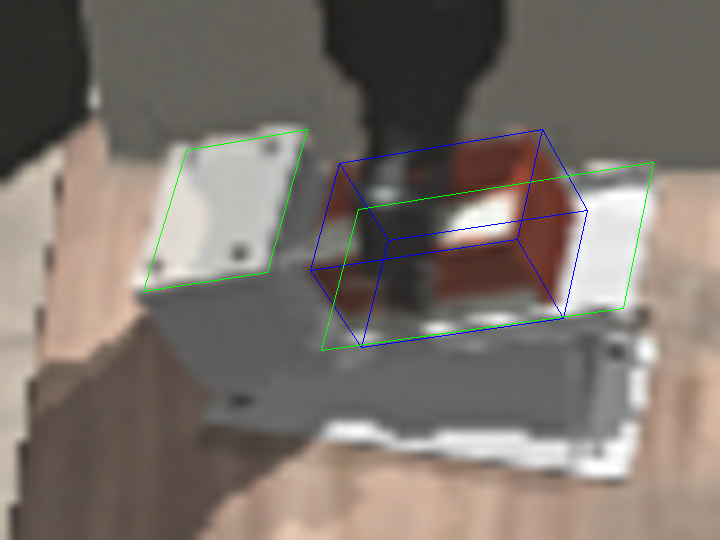

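View pics/b4_ot.png

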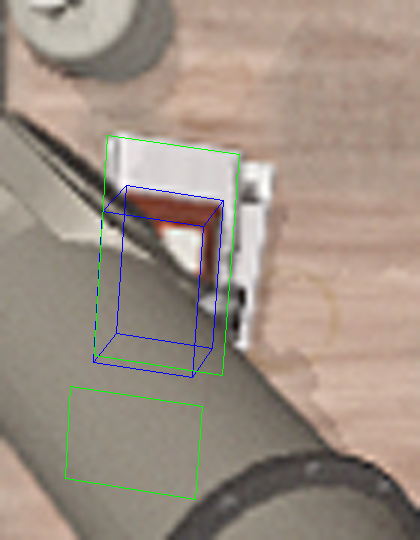

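Run:
```python
import cv2
a=cv2.imread("pics/b4_fulls.png")[90:120,225:265];cv2.imwrite("pics/z.png",cv2.resize(a,None,fx=18,fy=18,interpolation=cv2.INTER_CUBIC))
```

```text
(no output)
```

View pics/z.png

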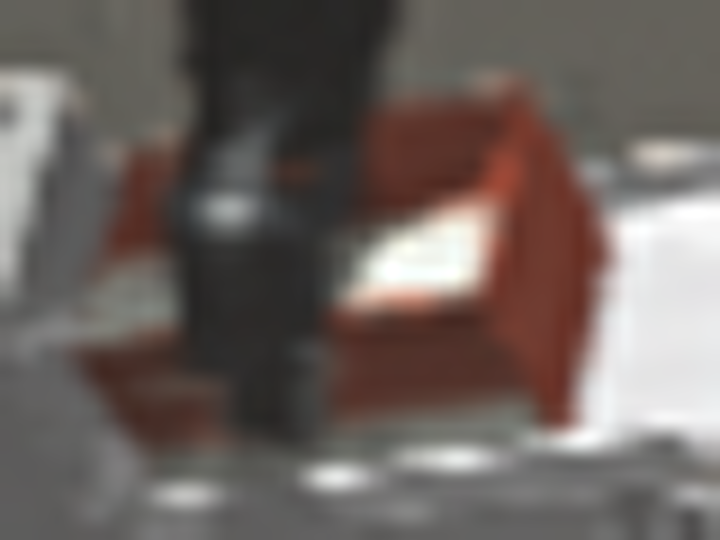

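Call:
{"op": "move_arm", "data": {"deltas": [[7.5,0,0,0.05,0],[7.5,0,0,0.05,0],[7.5,0,0,0.1,0],[8.0,0,0,0.5,0],[8.0,0,0,3,0],[8.0,0,0,7,0],[8.0,0,0,11,0],[8.0,0,0,11,0]]}}

```text
time_s: 9.3
position: [0.5181, 0.2791, 0.2002]
tool_rot: [-3.131, 0.222, -0.007]
wrist_force: [-0.1, -0.5, -0.2]
finger_gap: 0.0796
```

```bash
python3 look.py b5 130 165 190 255 195 80 275 140;python3 ov2.py b5 .119 0
```

```text
9.4 [0.5168 0.278  0.1971] [-3.134e+00  2.220e-01 -1.000e-03] [-0.4  0.2 -0.4] 0.08002731041766105
```

View pics/b5_os.png

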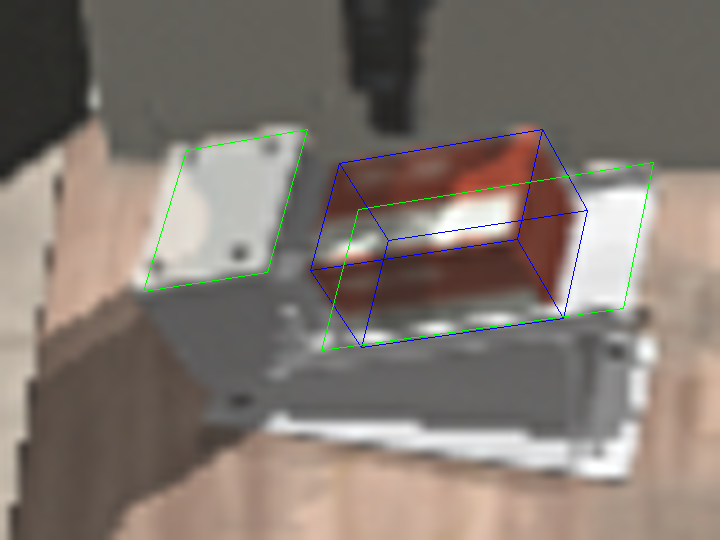

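View pics/b5_ot.png

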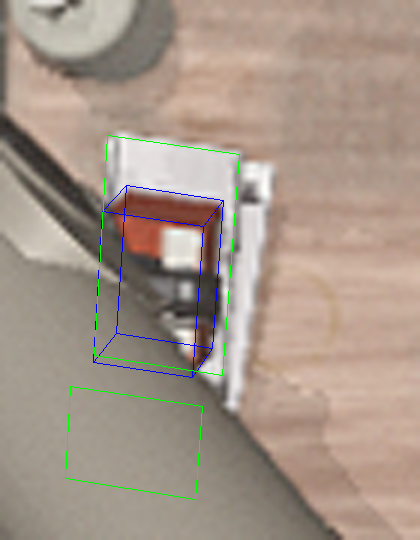

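Call:
{"op": "move_arm", "data": {"deltas": [[0,3,-0.5,0,0],[0,6,-1,0,0],[0,7.9,-1.2,0,0],[0,7.9,-1.2,0,0],[0,7.9,-1.2,0,0],[0,7.9,-1.2,-3,0],[0,7.9,-1.2,-5,0],[0,7.9,-1.2,-5,0]]}}

```text
time_s: 10.4
position: [0.5946, 0.2659, 0.1454]
tool_rot: [3.132, -0.221, -0.004]
wrist_force: [-0.1, 0.4, 1.1]
finger_gap: 0.0001
```

```bash
python3 look.py c1 130 145 210 255 195 60 295 140
```

```text
10.5 [0.5958 0.2665 0.1474] [-3.133  0.222 -0.   ] [-0.3  1.2  0.5] 2.6023299646533905e-05
```

View pics/c1.png

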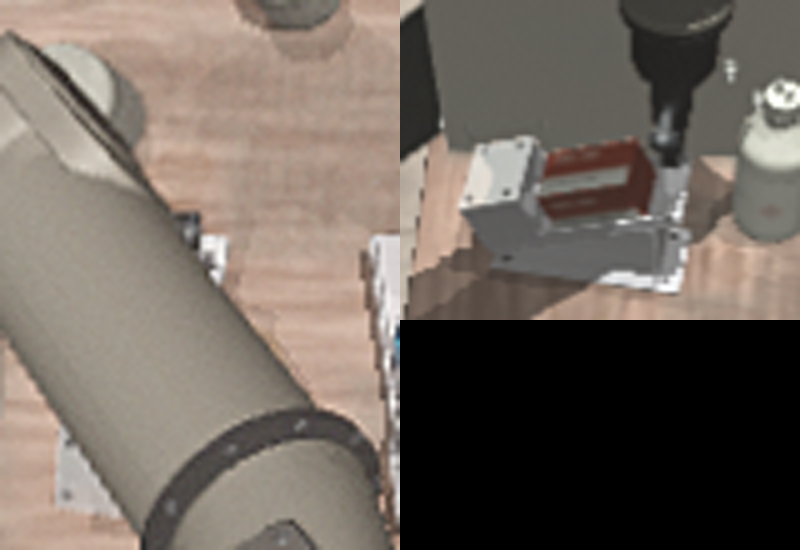

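Call:
{"op": "move_arm", "data": {"deltas": [[0,0,0,-1.5,0],[0,0,0,-3.0,0],[0,0,0,-3.3,0],[0,-0.7,0.1,-3.6,0],[0,-1.4,0.2,-3.9,0],[0,-2.1,0.3,-4.2,0]]}}

```text
time_s: 11.25
position: [0.5742, 0.2694, 0.105]
tool_rot: [-3.134, 0.222, -0.001]
wrist_force: [0.8, -0.3, 1.0]
finger_gap: 0.0
```

Call:
{"op": "move_arm", "data": {"deltas": [[0,-0.7,0.1,-0.3,0],[0,-1.4,0.2,-0.6,0],[0,-2.1,0.3,-0.9,0],[0,-2.8,0.4,-1.2,0]]}}

```text
time_s: 11.75
position: [0.5463, 0.2733, 0.0927]
tool_rot: [-3.134, 0.222, -0.0]
wrist_force: [-0.1, -0.5, -0.5]
finger_gap: 0.0003
```

```bash
python3 look.py c2 130 145 210 255 195 80 275 140
```

```text
11.85 [0.5458 0.2733 0.0925] [ 3.134e+00 -2.210e-01 -1.000e-03] [-0.5  0.2  0.4] -0.00022167242644997238
```

View pics/c2.png

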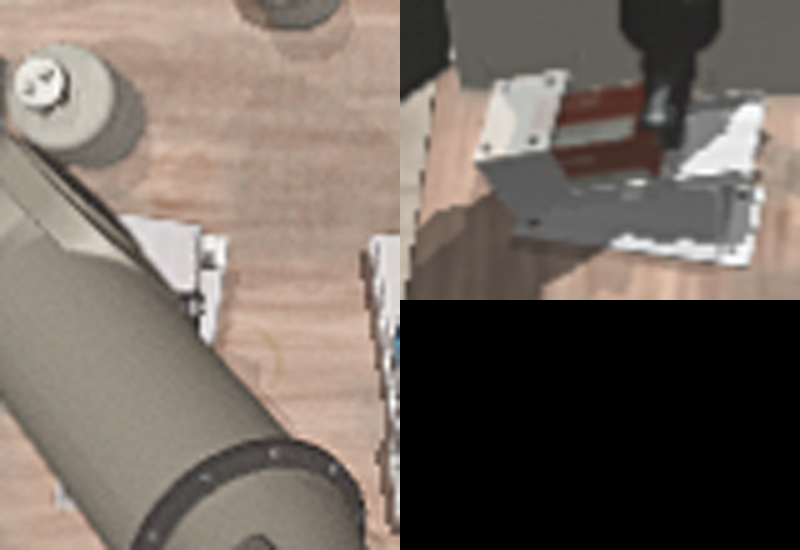

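Call:
{"op": "move_arm", "data": {"deltas": [[0,-0.5,0.07,-0.2,0],[0,-1.0,0.14,-0.43,0],[0,-1.5,0.2,-0.64,0],[0,-2.0,0.28,-0.85,0]]}}

```text
time_s: 12.35
position: [0.5264, 0.276, 0.0842]
tool_rot: [3.134, -0.222, -0.0]
wrist_force: [0.2, -0.2, -0.5]
finger_gap: -0.0003
```

Call:
{"op": "move_arm", "data": {"deltas": [[0,-0.2,0.03,-0.1,0],[0,-0.4,0.06,-0.18,0]]}}

```text
time_s: 12.6
position: [0.5227, 0.2766, 0.0826]
tool_rot: [-3.134, 0.222, -0.0]
wrist_force: [-0.1, 0.8, -0.7]
finger_gap: -0.0
```

Call:
{"op": "move_arm", "data": {"deltas": [[0,-0.2,0.03,-0.09,0],[0,-0.3,0.04,-0.13,0]]}}

```text
time_s: 12.85
position: [0.5197, 0.277, 0.0813]
tool_rot: [-3.134, 0.222, -0.0]
wrist_force: [0.2, 0.0, 0.7]
finger_gap: 0.0002
```

Call:
{"op": "move_arm", "data": {"deltas": [[0,-0.15,0.02,-0.06,0],[0,-0.3,0.04,-0.13,0]]}}

```text
time_s: 13.1
position: [0.5169, 0.2774, 0.08]
tool_rot: [-3.134, 0.222, -0.0]
wrist_force: [4.1, 0.3, 2.2]
finger_gap: 0.0001
```

```bash
python3 look.py c3 130 145 210 255 195 80 275 140;python3 ov2.py c3 .0475 0
```

```text
13.2 [0.517  0.2775 0.0801] [-3.133e+00  2.220e-01 -1.000e-03] [ 1.5 -0.3  0.5] 5.4741879970814054e-05
```

View pics/c3_os.png

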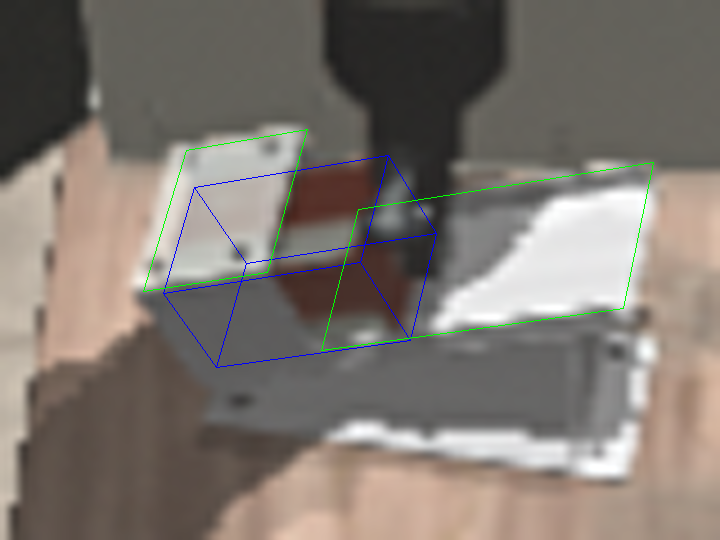

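Call:
{"op": "move_arm", "data": {"deltas": [[0,-0.15,0.02,-0.06,0],[0,-0.3,0.04,-0.13,0]]}}

```text
time_s: 13.45
position: [0.5165, 0.2778, 0.0799]
tool_rot: [-3.132, 0.224, -0.007]
wrist_force: [16.3, -3.5, 9.2]
finger_gap: 0.0001
```

Call:
{"op": "move_arm", "data": {"deltas": [[0,-0.15,0.02,-0.06,0],[0,-0.15,0.02,-0.06,0]]}}

```text
time_s: 13.7
position: [0.5165, 0.2778, 0.0799]
tool_rot: [-3.131, 0.225, -0.011]
wrist_force: [18.4, -2.3, 8.6]
finger_gap: -0.0
```

Call:
{"op": "move_arm", "data": {"deltas": [[0,1.0,-0.14,0.6,0],[0,2.0,-0.28,2,0],[0,2.0,-0.28,7,0],[0,2.0,-0.28,12,0],[0,2.0,-0.28,17,0],[0,2.0,-0.28,17,0]]}}

```text
time_s: 14.45
position: [0.5337, 0.2763, 0.2527]
tool_rot: [-3.13, 0.222, -0.008]
wrist_force: [-0.1, 0.4, -0.3]
finger_gap: 0.0
```

```bash
python3 - <<'E'
from h import *
for z in(0,.1,.15,.2,.25): print(z,[onz("top",tz(u,v),z)[:2].round(3).tolist() for u,v in((472,60),(500,238),(595,230))],[onz("side",sz(u,v),z)[:2].round(3).tolist() for u,v in((172,375),(300,222),(190,435))])
E
python3 look.py d1 120 145 320 265 190 75 345 265
```

```text
0 [[0.73, -0.007], [0.561, -0.035], [0.569, -0.123]] [[0.561, -0.056], [0.712, 0.164], [0.585, -0.131]]
0.1 [[0.713, -0.012], [0.554, -0.037], [0.561, -0.121]] [[0.564, -0.107], [0.702, 0.094], [0.585, -0.176]]
0.15 [[0.704, -0.014], [0.55, -0.039], [0.557, -0.12]] [[0.565, -0.132], [0.697, 0.06], [0.586, -0.198]]
0.2 [[0.695, -0.016], [0.546, -0.04], [0.553, -0.119]] [[0.567, -0.158], [0.692, 0.025], [0.586, -0.22]]
0.25 [[0.686, -0.018], [0.542, -0.041], [0.549, -0.117]] [[0.568, -0.184], [0.687, -0.01], [0.586, -0.243]]
14.55 [0.5323 0.2751 0.2486] [-3.133e+00  2.220e-01 -1.000e-03] [-1.  -0.2 -0.1] -0.00010424342982294702
```

View pics/d1.png

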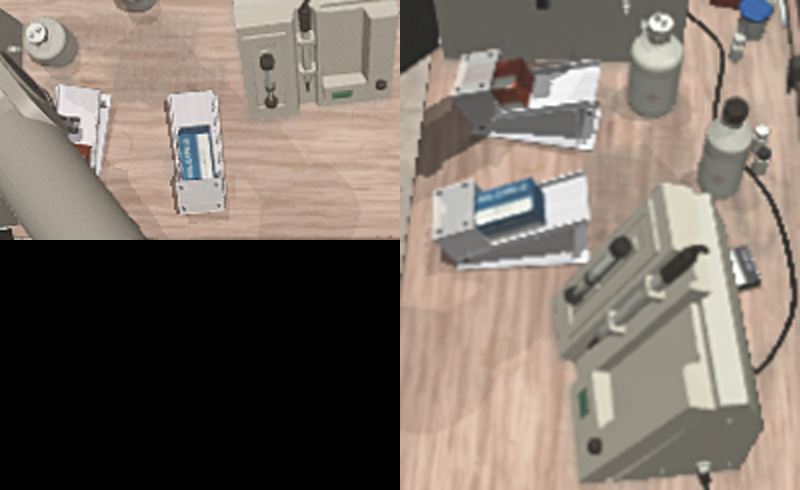

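Call:
{"op": "move_arm", "data": {"deltas": [[0,0.8,-5,0,3],[0,1.6,-10,0,6],[0,2.6,-15,-1,9],[0,3.4,-19,-3,12],[0,3.7,-21.5,-5,13],[0,3.7,-21.5,-7,13],[0,3.7,-21.5,-9,13],[0,3.7,-21.5,-9,13]]}}

```text
time_s: 15.55
position: [0.5678, 0.0599, 0.1559]
tool_rot: [-3.139, -0.134, 0.007]
wrist_force: [-0.1, -0.1, 0.9]
finger_gap: 0.0001
```

```bash
python3 look.py d2 190 165 270 255 195 120 275 200
```

```text
15.65 [0.569  0.0603 0.1579] [-3.139e+00 -1.340e-01  2.000e-03] [ 0.  -1.5  0.6] -0.00016655549366162003
```

View pics/d2.png

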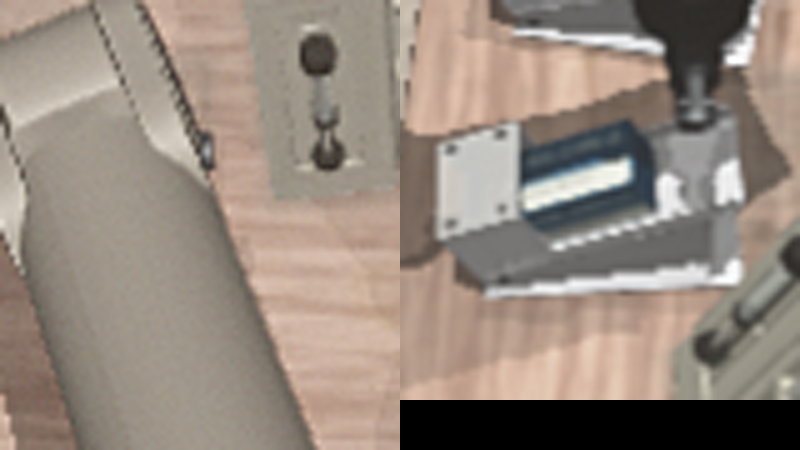

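Call:
{"op": "move_arm", "data": {"deltas": [[0,0,0,-2.5,0],[0,0,0,-4.5,0],[0,0,0,-4.9,0],[0,-0.6,-0.05,-5.15,0],[0,-1.2,-0.1,-5.4,0],[0,-1.8,-0.15,-5.65,0]]}}

```text
time_s: 16.4
position: [0.551, 0.0586, 0.1019]
tool_rot: [3.139, 0.134, 0.001]
wrist_force: [0.5, 0.1, 0.8]
finger_gap: 0.0
```

Call:
{"op": "move_arm", "data": {"deltas": [[0,-0.6,-0.05,-0.25,0],[0,-1.2,-0.1,-0.5,0],[0,-1.8,-0.15,-0.76,0],[0,-2.4,-0.2,-1.02,0]]}}

```text
time_s: 16.9
position: [0.5269, 0.0566, 0.0913]
tool_rot: [-3.139, -0.134, -0.0]
wrist_force: [0.6, 0.5, 0.1]
finger_gap: -0.0002
```

Call:
{"op": "move_arm", "data": {"deltas": [[0,-0.5,-0.04,-0.21,0],[0,-1.0,-0.09,-0.42,0],[0,-1.5,-0.13,-0.64,0]]}}

```text
time_s: 17.27
position: [0.512, 0.0554, 0.0849]
tool_rot: [-3.139, -0.134, -0.0]
wrist_force: [1.0, 0.8, 0.7]
finger_gap: -0.0002
```

```bash
python3 look.py d3 190 165 270 255 195 120 275 200
```

```text
17.375 [0.5116 0.0553 0.0848] [ 3.139e+00  1.340e-01 -1.000e-03] [-0.1 -0.1 -0.8] 0.0003111801652586517
```

View pics/d3.png

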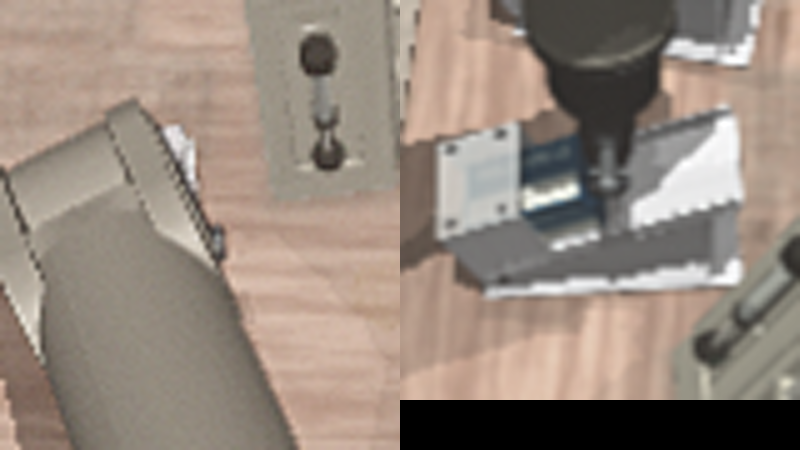

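Call:
{"op": "move_arm", "data": {"deltas": [[0,-0.35,-0.03,-0.15,0],[0,-0.7,-0.06,-0.3,0]]}}

```text
time_s: 17.62
position: [0.5052, 0.0548, 0.0819]
tool_rot: [-3.139, -0.134, -0.0]
wrist_force: [0.3, 0.3, -0.0]
finger_gap: 0.0002
```

Call:
{"op": "move_arm", "data": {"deltas": [[0,-0.15,-0.01,-0.06,0],[0,-0.3,-0.03,-0.13,0]]}}

```text
time_s: 17.88
position: [0.5024, 0.0545, 0.0808]
tool_rot: [-3.139, -0.134, -0.001]
wrist_force: [2.9, 1.0, 2.1]
finger_gap: 0.0
```

Call:
{"op": "move_arm", "data": {"deltas": [[0,-0.1,-0.01,-0.04,0],[0,-0.2,-0.02,-0.08,0]]}}

```text
time_s: 18.12
position: [0.5021, 0.055, 0.0807]
tool_rot: [-3.138, -0.134, -0.006]
wrist_force: [8.3, 2.4, 4.3]
finger_gap: -0.0002
```

Call:
{"op": "move_arm", "data": {"deltas": [[0,-0.15,-0.02,-0.06,0],[0,-0.15,-0.02,-0.06,0],[0,0.2,0.02,0.1,0],[0,1.5,0.1,1.2,0],[0,2,0.1,5,0],[0,2,0.1,10,0],[0,2,0.1,15,0],[0,2,-4,18,0]]}}

```text
time_s: 19.12
position: [0.5212, 0.0165, 0.2632]
tool_rot: [-3.137, -0.141, -0.004]
wrist_force: [0.6, -1.1, -0.7]
finger_gap: -0.0
```

Call:
{"op": "move_arm", "data": {"deltas": [[0,0,-5,2,0],[0,-1,-10,4,0],[0,-2,-15,4,0],[0,-4,-20,4,0],[0,-5,-25,4,0],[0,-6,-30,4,0],[0,-6,-30,4,0],[0,-6,-30,4,0]]}}

```text
time_s: 20.12
position: [0.4605, -0.2854, 0.3002]
tool_rot: [-3.138, -0.134, 0.0]
wrist_force: [0.6, -0.0, -0.4]
finger_gap: 0.0001
```

```bash
python3 look.py e1 130 165 250 265 195 75 285 185
```

```text
20.225 [ 0.4608 -0.2847  0.3002] [-3.138 -0.137 -0.   ] [-0.1  0.6 -0.5] -1.4695670134305143e-05
```

View pics/e1.png

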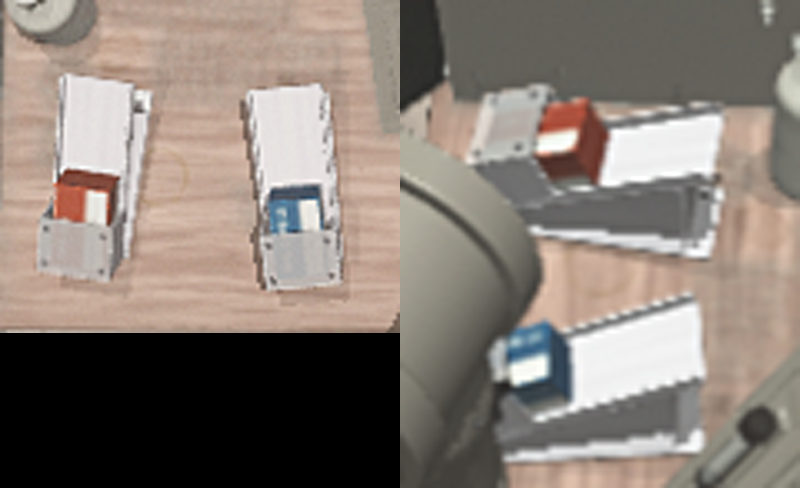

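View pics/e1_fullt.png

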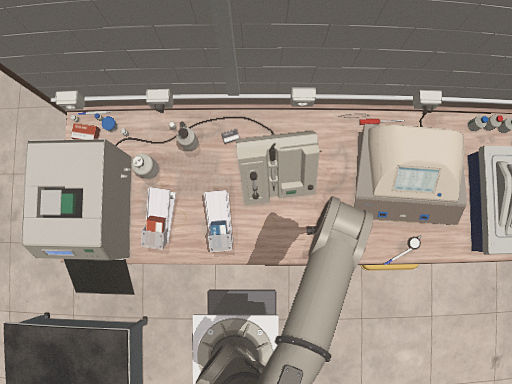

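Run:
```python
import cv2
s=cv2.imread("pics/e1_fullt.png")
a=cv2.resize(s[208:243,137:177],None,fx=10,fy=10,interpolation=cv2.INTER_CUBIC)
b=cv2.resize(s[211:246,199:239],None,fx=10,fy=10,interpolation=cv2.INTER_CUBIC)
cv2.imwrite("pics/e2.png",cv2.hconcat([a,b]))
```

```text
(no output)
```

View pics/e2.png

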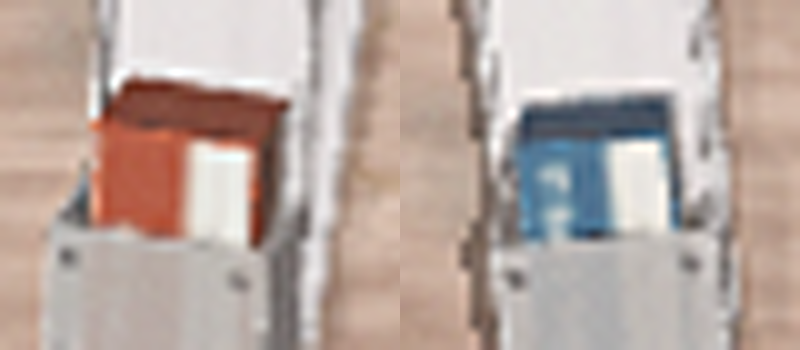

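Run:
```python
from h import *
def m(ox,oy): return lambda u,v:((u+.5)/10-.5+ox,(v+.5)/10-.5+oy)
for nm,p,h,w,f,T in(("large",(.4278,.292,-.1414),.05,.03,m(137,208),[(95,122),(258,143)]),("small",(.4178,.0495,.0796),.045,.0275,m(199,211),[(118,140),(275,135)])):
    g=lambda q:(proj("top",R2W(p,[(q[0]-np.sin(q[2])*w,q[1]+w*np.cos(q[2]),h),(q[0]+np.sin(q[2])*w,q[1]-w*np.cos(q[2]),h)]))-[f(*t) for t in T]).ravel()
    r=least_squares(g,[.09,0,0]); print(nm,r.x.round(4),r.fun.round(2))
```

```text
large [ 0.0927 -0.0015  0.0259] [-0.11 -0.    0.11  0.  ]
small [ 0.0891  0.0004 -0.0469] [ 0.02 -0.   -0.02  0.  ]
```

```bash
python3 -c "
from rig import arm
print(arm.job_done(), arm.state()['time_s'])"
```

```text
the job is handed in; nothing more can be done
the job is handed in; nothing more can be done
```

The job is handed in at about 20 s of the 59 s allowed. Both cartons look flat and home against their end stops; no verdict was reported.

**What I did**
- I gripped the larger carton across its 60 mm side and carried it over to rack_b. There I pressed it gently so it tilted in the grip until it lay flat on the sloped floor, and let go at about 22 N of downward force.
- I then pushed it down under the roof with closed fingers until it met the stop, where the force rose to about 20 N.
- I pushed the smaller carton down rack_a the same way until the force rose at the stop to about 10 N, then moved the arm clear.

**Last checks**

| Check (top camera) | Large carton, rack_b | Small carton, rack_a |
|---|---|---|
| Upper edge, distance from stop | 92.7 mm (95 mm when home) | 89.1 mm (90 mm when home) |
| Sideways offset | -1.5 mm | 0.4 mm |
| Yaw in the lane | 0.026 rad | -0.047 rad |

- **Position readings:** the 1–2 mm differences are within the camera error. The two cameras disagree by about 5 mm in y for the racks, so I compared each carton with its rack within one camera.
- **Flatness:** I judged this from the pictures only, not by measurement.
- **Bystanders:** the bottle looked unmoved in the final picture. The arm hid the cup and tape in that picture, so I could not confirm them there. The gripper stayed well above them on the way in and did not touch the bench near them.

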